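# Shim the gel casting table level

### The arm

A 6-joint arm with a two-finger parallel gripper is mounted at the origin on the work surface. World frame = base frame: x ahead of the robot, y to its left, z up, the work surface at z = 0. Lengths are in m, angles in rad, forces in N, time in s.
With the tool pointing down it reaches from about 0.3 to 0.775 m from the base axis. Payload 14.6 kg.
Tool frame: the origin (TCP) lies on the centre line of the jaws, within the pads' length; the fingertips stand 19 mm ahead of it and the grasp point (between the pads) is the TCP; z points along the fingers, y is the direction in which the jaws open and shut (so a half turn about z gives the same grasp; the last joint's range is limited). The gripper opens to 94 mm and grips with 3 to 60 N. Pads are 16 mm wide; open, the fingers measure 119 mm over their backs; the gripper's body (75 mm by 177 mm) begins 78 mm behind the grasp point.
Start: joints at [1.277, 0.3, 1.521, -0, 1.321, -0.067], TCP at [0.124, 0.536, 0.224] pointing down, gripper open.
Joint ranges: [-3.03, 3.03], [-0.79, 2.21], [0.23, 2.52], [-1.04, 4.18], [0, 3.07], [-2.55, 2.55]. Speed limits (rad/s): [2.22, 2.22, 2.57, 3.14, 3.14, 3.14].

### API

Orientations are given as a 3x3 rotation matrix whose columns are the frame's x, y, z axes.
In Python, from plant import monitor, optics, ticket gives the robot as it stands.
- The arm moves only by the tool arm_command, never from a script. Its argument "steps" is a list of rows, each a list of 6 numbers: the shift along the tool's x, y, z in mm, then the turn, a rotation vector about the tool's x, y, z in degrees. In form: [[x, y, z, wx, wy, wz], ...]. A call has 1 to 5 rows; each row is the pose to reach, as a shift and turn from the pose commanded when the call began, along the tool's axes at that moment; what a row does not reach only later rows make up. A row lasts 1/8 s, in which the tool goes at most 62.5 mm and 10.7 degrees, less where a joint would pass 70% of its speed; a pose out of reach is approached as far as the arm can. A call with a gripper value outside its range is refused whole. "claw" is the closure, from 0 (fully open) to 1 (shut), set as the call begins (left out, the last holds). The fingers move at their own pace and stop on an object; the grip force is fixed at half the most. Time passes only in rows, so rows that repeat a pose let the fingers close. It gives the time, the measured TCP pose, the force and the opening at its end, in the units of the state.
- monitor.state(): the state, without advancing time (a new reading comes with each control period).
- optics.capture(name): name is "scene" or "top"; returns the picture (480x640x3 uint8, blue, green, red); there is no depth.
- optics.get_calibration(name): a dict with "camera_matrix" (3x3 intrinsics, pixels), "R" (3x3) and "t" (3): a world point X has camera coordinates R X + t. Camera axes: x right, y down, z forward; pixel columns grow to the right and rows downward; lengths in m; the calibration is good to about 2 mm. A picture is of the moment at which its call begins. get_calibration takes no time and is no camera call.
- ticket.close_job(): hands the job in, once; it reports no verdict.
Trained networks look in the newest picture that a camera, given by its name, has taken for a name from the list of things; names that differ only in an ending like _2 or _b are one class to them, and where a whole thing is asked for, a point or a joint stands for the part that bears it (a point fixed in the world has none). Each returns a list of dicts, best first, with "score" (0 to 1); they miss things now and then, are a little off and sometimes report something else, mostly with a low value. They report only what shows in the picture. A call takes as long as a camera call. They do not tell look-alikes from the thing itself.
- optics.outline_of(camera, query): "mask" (480x640 bool, what is visible of it) and "position" ([row, column] in pixels, amid what is visible of it).
The state is a dict: "t": time; "q": joint angles; "dq": joint speeds; "joint_torque": joint torques, N m; "tool_pos": TCP position; "tool_rot": TCP orientation; "wrist_force": force on the tool from outside, world axes, zero at the start; "moment": the same for the moment, N m; "opening": finger opening in m.
Only numpy, scipy, OpenCV 4.12 (cv2) and the standard library are available. Lean on these libraries where they do the work, as an engineer would, in place of code of your own. Each camera call takes 0.05 s, during which the arm holds its last target. There are 200 camera calls.

### The job

The gel casting table has lost the screw of one foot and that corner sits low. Take the grey setting wedge with the raised heel, lay it flat on the bench and push it thin end first under the low corner, slowly and gently, until the bubble of the round level on the table stands inside its ring; then let go and leave it so. Do not touch the casting table itself, do not shove it along the bench, and leave the other things where they are.

Things in the scene. Friction and masses are not known exactly. Their poses are not given: they have to be found in the camera images.
- casting_table: gel casting table, loose on three points: aluminium base plate 200 (x) x 260 (y) x 12 mm; on it, on worn pads, a white bed with gel tray, comb (top 65 mm above the plate's underside) and round level; 1.8 kg in all. Origin: centre of the plate's UNDERSIDE, z up. The plate leans 2.2 to 3.2 degrees to its (-x, -y) corner; a wedge there lifts its bottom edge, turning it about the line of the screw feet
- low_corner (a point): lower tip of the casting table's low corner, local (-100, -130, 0) mm; 4 to 6.5 mm above the bench at the start. The strip local x -100 to -45 mm beside it is free underneath, so a wedge can go in there from the table's -y edge, or from the -x edge anywhere not in line with the boss
- boss (a point): middle of the underside of the bare boss whose screw is lost, local (-30, -95, -8.5) mm: 18 mm across, only 8.5 mm high, it rests on the bench; a wedge pushed straight at it jams against it
- screw_foot (a point): where a screw foot meets the base plate's underside, local (-30, 95, 0) mm; the other is at local (80, 0, 0) mm. Rubber discs 22 mm across, both wound out alike to 14 to 16.5 mm below the underside, differing each time
- bubble_x (a joint): place (m) of the level's bubble along the casting table's x: 0.012 = centred, 0 = at the stop on the +x side, 0.024 = at the stop on the -x side. It runs to the HIGH side, 0.6 m per rad of tilt; at the start it lies near 0 as the +x side is high, and it grows as the low corner rises. It settles in about 1.5 s
- bubble_y (a joint): the same along the table's y: 0.012 = centred, 0 = at the stop on the +y side (high at the start), 0.024 = at the stop on the -y side. The bubble is a pale disc 12 mm across, the black ring on the dial 16 mm inside: it is inside the ring when less than 2 mm from the middle
- level_mid (a point): about the middle of the round level's dial (black housing 64 mm across, pale dial), at local (60, -57, 33) mm. The level sits on the white bed, which lies up to 1 degree out of parallel with the base plate, either way, about the line of the screw feet: only the bubble tells when the bed is level, the plate's pose does not
- wedge: grey plastic setting wedge, 116 (x) x 30 (y) mm, 45 g, smooth (friction about 0.3), lying flat. Origin: centre of its underside; x points from heel to thin end (toe), z up. The slope rises from 2.5 mm at the toe (x = +58) by 0.22 per mm to 24.5 mm at x = -42; behind it the upright heel block, x -58 to -42, 30 mm wide, 32 mm high, to grip across its width or push from behind
- wedge_heel (a point): point on the middle line of the heel block, 22 mm above the wedge's underside, local x = -50 mm
- wedge_toe (a point): middle of the wedge's thin end, at its underside, local x = +58 mm
- packer: flat grey spacer strip 90 x 30 x 8 mm, not a wedge; bystander. Origin: centre of its underside
- spare_comb: white gel comb lying flat, 150 mm long; bystander
- amber_bottle: amber bottle with black cap, 60 mm across, 110 mm high; bystander. Origin: centre of its base
- jar_a: small clear jar with white cap, 36 mm across, 58 mm high; bystander
- jar_b: small clear jar with white cap, 36 mm across, 58 mm high; bystander
- tip_box: blue box of pipette tips, 85 x 125 x 54 mm; bystander
- tube_rack: white tube rack, 80 x 200 mm, 46 mm high; bystander
There are look-alikes about, which are no part of the job. There is more than one size of the wedge; the one meant has the size given above.

How it is judged:
By the outcome, as a careful person would: the job done as asked, in the order asked, and still so for the second after the job is handed in, with the robot touching nothing.
It also fails if it takes over 67 s, if anything falls off the work surface, if the arm or the gripper's body presses on something with over 40 N, if the wrist force passes 120 N, or if a joint passes its speed limit or range.

## Working session

There is one attempt and no reset: what is moved stays moved. The work goes in short steps, Python scripts to look and compute and a tool call to move; the robot and the scene stay as the last step left them, time stands still between calls to the robot, and variables do not carry over. Pictures are saved under pics/ and viewed, about 8 in all and at most 12, crops included, and the job is handed in when it is done.

Besides the shell and the picture viewer there is one more tool, called after "Request:" as name([rows], argument=value, ...), one row to a line, values as JSON. arm_command: Moves the arm, as the interface text tells. Its arguments: {"type":"object","properties":{"steps":{"type":"array","items":{"type":"array","items":{"type":"number"}}},"claw":{"type":"number"}},"required":["steps"]}

```bash
mkdir -p pics; ls; cat > h.py <<'E'
import numpy as np, cv2
from plant import monitor, optics, ticket
def cal(n):
    c=optics.get_calibration(n); return np.array(c["camera_matrix"]),np.array(c["R"]),np.array(c["t"]).ravel()
def px2w(n,u,v,z):
    K,R,t=cal(n); d=R.T@np.linalg.inv(K)@np.array([u,v,1.]); o=-R.T@t
    return o+d*(z-o[2])/d[2]
def w2px(n,X):
    K,R,t=cal(n); p=K@(R@np.asarray(X)+t); return p[:2]/p[2]
E
python3 - <<'E'
from h import *
s=monitor.state(); print(s["t"],s["tool_pos"],s["tool_rot"],s["wrist_force"],s["opening"])
for n in ("scene","top"):
    im=optics.capture(n); cv2.imwrite(f"pics/{n}0.png",im)
    K,R,t=cal(n); print(n,K[0,0],-R.T@t,R[2])
    for q in ("wedge","casting_table","packer","level_mid"):
        for d in optics.outline_of(n,q)[:4]:
            m=d["mask"]; r=cv2.minAreaRect(np.argwhere(m)[:,::-1].astype(np.float32))
            print(q,round(d["score"],2),d["position"],m.sum(),[np.round(x,1) for x in r])
E
```

```text
pics
0.0 [0.1235918  0.53567659 0.22386625] [[-9.74391896e-01  2.24856217e-01 -3.38319805e-04]
 [ 2.24856461e-01  9.74391211e-01 -1.15786431e-03]
 [ 6.93028544e-05 -1.20428700e-03 -9.99999272e-01]] [0.18603606 0.54798168 0.2632623 ] 0.09394650556133455
scene 583.1774027520105 [ 1.30971636 -0.08861207  1.06420828] [-0.59164634  0.06247685 -0.80377313]
wedge 0.97 [238.6, 146.5] 742 [array([145.7, 240. ]), array([49.6, 16.3]), np.float64(78.7)]
wedge 0.86 [189.9, 217.4] 1032 [array([213.8, 189.9]), array([61.3, 22.2]), np.float64(9.5)]
wedge 0.73 [267.0, 364.5] 9816 [array([368.5, 262.9]), array([ 85.6, 126.7]), np.float64(78.6)]
wedge 0.69 [196.2, 138.1] 280 [array([139.8, 196. ]), array([29. , 11.5]), np.float64(39.1)]
casting_table 0.93 [267.6, 362.3] 9883 [array([368. , 263.1]), array([ 85.9, 127.1]), np.float64(78.3)]
packer 0.78 [250.5, 201.8] 508 [array([202.5, 251.9]), array([36.1, 14.2]), np.float64(88.1)]
level_mid 0.77 [265.8, 362.7] 9865 [array([368.1, 263.3]), array([ 86. , 126.4]), np.float64(77.6)]
top 529.2516686082432 [ 0.44869596 -0.00468357  1.20996299] [ 0.09899663  0.00525867 -0.99507387]
wedge 0.92 [329.5, 510.2] 324 [array([510.4, 332.7]), array([35.6,  9.8]), np.float64(50.9)]
wedge 0.86 [333.6, 432.5] 1140 [array([431.9, 331. ]), array([67.1, 17.4]), np.float64(25.5)]
wedge 0.69 [272.6, 496.5] 791 [array([497.1, 270.5]), array([53.3, 16.9]), np.float64(72.6)]
casting_table 0.62 [214.7, 286.9] 10111 [array([286.3, 216.2]), array([ 89.2, 116.2]), np.float64(85.1)]
casting_table 0.15 [272.1, 499.1] 914 [array([497.7, 270.7]), array([55.4, 18.7]), np.float64(73.9)]
packer 0.87 [251.3, 439.6] 448 [array([441. , 253.5]), array([39., 12.]), np.float64(90.0)]
packer 0.31 [273.8, 496.8] 794 [array([497.3, 270.4]), array([52.7, 16.5]), np.float64(73.6)]
level_mid 0.7 [215.7, 286.0] 10093 [array([285.8, 215.9]), array([ 88.6, 116.2]), np.float64(84.5)]
```

View pics/scene0.png

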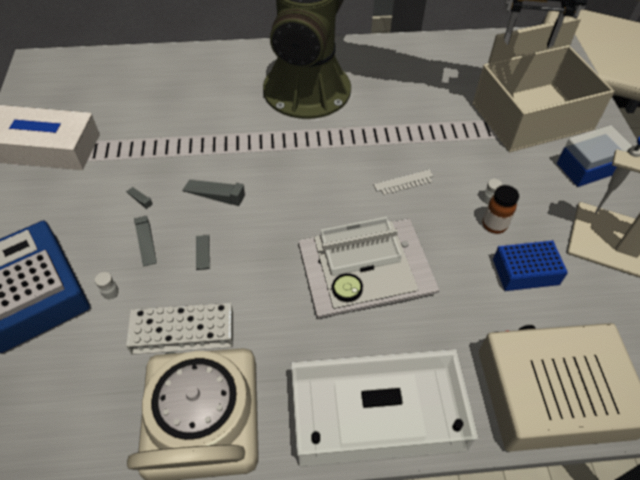

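View pics/top0.png

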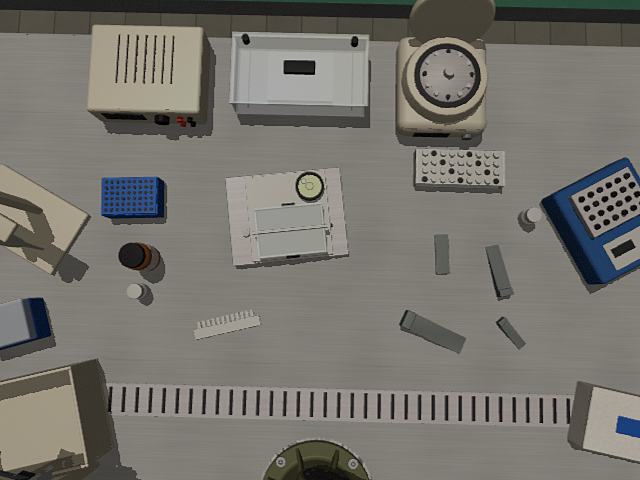

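Three wedge candidates in the top view: (432,331) is about 67 px long (150 mm), (497,271) is about 53 px (116 mm), and (510,333) is about 36 px (80 mm). The scale is about 437 px/m, so (497,271) fits, and its heel looks to be at the (503,295) end. The packer is at (441,253). The table's low corner is at the lower right, near (348,256). Next I'll confirm this in a crop and measure.

```bash
python3 - <<'E'
from h import *
a=cv2.imread("pics/top0.png"); b=cv2.imread("pics/scene0.png")
up=lambda i,r0,r1,c0,c1,w,h: cv2.resize(i[r0:r1,c0:c1],(w,h),interpolation=cv2.INTER_CUBIC)
A=up(a,230,355,395,535,336,300);B=up(b,170,280,115,255,382,300)
C=up(a,160,275,220,355,352,300);D=up(b,210,320,295,445,409,300)
o=np.zeros((600,800,3),np.uint8);o[:300,:336]=A;o[:300,340:722]=B;o[300:,:352]=C;o[300:,360:769]=D
cv2.imwrite("pics/crop1.png",o)
# wedge: fit model silhouette to masks; table corners
for n in("top","scene"):
    im=optics.capture(n)
    for d in optics.outline_of(n,"wedge")[:4]:
        m=d["mask"].astype(np.uint8)
        if 600<m.sum()<900:
            np.save(f"w_{n}.npy",m); c=max(cv2.findContours(m,0,2)[0],key=cv2.contourArea)
            p=cv2.approxPolyDP(cv2.convexHull(c),2,True)[:,0]; print(n,"wedge",d["position"],p.tolist(),[np.round(px2w(n,*q,0),3).tolist()[:2] for q in p])
    d=optics.outline_of(n,"casting_table")[0]; m=d["mask"].astype(np.uint8); np.save(f"t_{n}.npy",m)
    c=max(cv2.findContours(m,0,2)[0],key=cv2.contourArea); p=cv2.approxPolyDP(cv2.convexHull(c),4,True)[:,0]
    print(n,"table",p.tolist(),[np.round(px2w(n,*q,.022),3).tolist()[:2] for q in p])
E
```

```text
top wedge [271.6, 498.8] [[488, 245], [498, 246], [512, 289], [509, 295], [495, 294], [485, 250]] [[0.566, -0.38], [0.565, -0.402], [0.467, -0.434], [0.454, -0.427], [0.455, -0.395], [0.555, -0.373]]
top table [[338, 168], [347, 254], [233, 265], [225, 178]] [[0.732, -0.031], [0.536, -0.056], [0.504, 0.199], [0.703, 0.226]]
scene wedge [239.5, 147.4] [[136, 216], [146, 216], [155, 263], [143, 265], [133, 221]] [[0.425, -0.432], [0.426, -0.409], [0.562, -0.378], [0.565, -0.403], [0.439, -0.437]]
scene table [[410, 219], [438, 291], [318, 317], [299, 240], [358, 221]] [[0.503, 0.197], [0.697, 0.221], [0.737, -0.034], [0.541, -0.059], [0.499, 0.078]]
```

View pics/crop1.png

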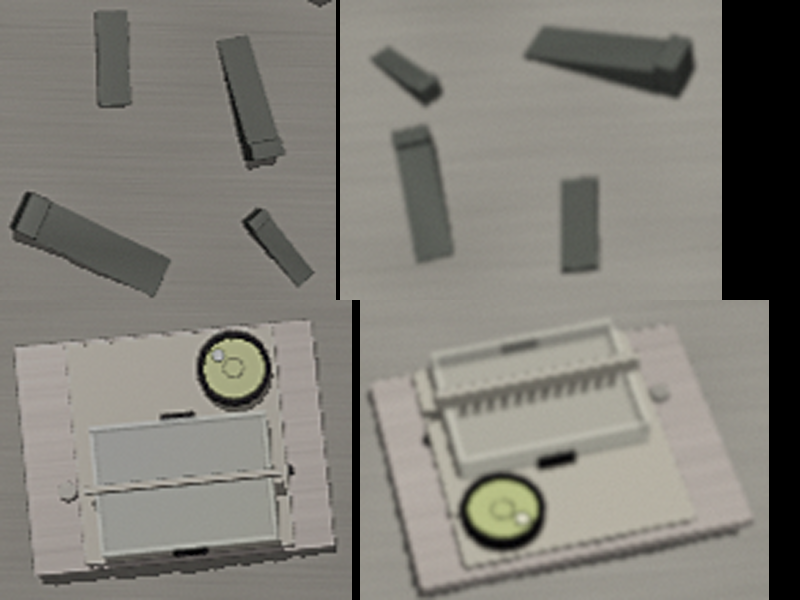

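```bash
cat > fit.py <<'E'
from h import *
from scipy.optimize import minimize
def Rz(a): c,s=np.cos(a),np.sin(a); return np.array([[c,-s,0],[s,c,0],[0,0,1.]])
wp=[[x,y,z] for y in(-15,15) for x,z in((58,0),(58,2.5),(-42,32),(-58,32),(-58,0))]
WP=np.array(wp)/1000
def table_R(tilt):
    n=np.array([.654,.757,0]); ax=np.cross([0,0,1],n)  # plate rises along n
    return cv2.Rodrigues(-ax*tilt)[0]
def table_T(p,tilt,L):
    x,y,a=p; R=Rz(a)@table_R(tilt)
    z=L-(R@np.array([.08,0,0]))[2]; return R,np.array([x,y,z])
TP=np.array([[x,y,z] for x in(-100,100) for y in(-130,130) for z in(0,12)])/1000
def sil(n,X):
    K,R,t=cal(n); p=(K@(X@R.T+t).T).T; p=p[:,:2]/p[:,2:]
    m=np.zeros((1920,2560),np.uint8); cv2.fillConvexPoly(m,cv2.convexHull(((p+.5)*4).astype(np.float32)).round().astype(np.int32),1)
    return cv2.resize(m.astype(np.float32),(640,480),interpolation=cv2.INTER_AREA)
def fit(masks,pts,p0):
    f=lambda p:sum(1-np.minimum(s:=sil(n,pts(p)),m).sum()/np.maximum(s,m).sum() for n,m in masks.items())
    r=minimize(f,p0,method="Nelder-Mead",options=dict(initial_simplex=np.array(p0)+np.vstack([np.zeros(3),np.diag([.01,.01,.1])]),xatol=1e-5,fatol=1e-5))
    return r.x,r.fun
def wpts(p): return WP@Rz(p[2]).T+[p[0],p[1],0]
def tpts(p):
    R,t=table_T(p,np.radians(2.7),.0152); return TP@R.T+t
E
python3 - <<'E'
from fit import *
M=lambda k,ns:{n:np.load(f"{k}_{n}.npy").astype(np.float32) for n in ns}
for ns in(["top"],["scene"],["top","scene"]):
    p,f=fit(M("w",ns),wpts,[.51,-.405,.25]); print("wedge",ns,p.round(4),np.degrees(p[2]).round(1),f, "heel",(p[:2]-.05*np.array([np.cos(p[2]),np.sin(p[2])])).round(4))
    p,f=fit(M("t",ns),tpts,[.62,.085,.1]); R,t=table_T(p,np.radians(2.7),.0152)
    print("table",p.round(4),np.degrees(p[2]).round(1),f,"corner",(R@[-.1,-.13,0]+t).round(4))
E
```

```text
wedge ['top'] [ 0.5098 -0.3973  0.2074] 11.9 0.0623355507850647 heel [ 0.4609 -0.4076]
table [0.6193 0.0841 0.1282] 7.3 0.01320040225982666 corner [ 0.5368 -0.0575  0.005 ]
wedge ['scene'] [ 0.5076 -0.4012  0.2196] 12.6 0.052339792251586914 heel [ 0.4588 -0.4121]
table [0.6161 0.0804 0.1322] 7.6 0.050752997398376465 corner [ 0.5342 -0.0615  0.005 ]
wedge ['top', 'scene'] [ 0.5093 -0.3993  0.2397] 13.7 0.21149981021881104 heel [ 0.4607 -0.4112]
table [0.6178 0.0829 0.1241] 7.1 0.09296202659606934 corner [ 0.5348 -0.0584  0.005 ]
```

Crop: the middle-sized wedge has its heel at the robot-side end (scene ~(140,218), top ~(504,293)), and the packer is flat with no heel. The bubble lies at its stop, up and left of the ring. The fits put the wedge heel at about (0.460, -0.410) with yaw ~12.5°. The table yaw is ~7.3° and its low corner is at about (0.5355, -0.059, 0.005). Moving over in stages.

Request:
arm_command([
  [-276,-148,0,0,0,50],
  [-276,-148,0,0,0,50],
  [-276,-148,0,0,0,50],
  [-276,-148,0,0,0,50],
  [-276,-148,0,0,0,50],
])

```text
t: 1.42
tool_pos: [0.3601, 0.3285, 0.2247]
tool_rot: [[-0.45, 0.893, 0.0], [0.893, 0.45, 0.0], [0.0, 0.001, -1.0]]
wrist_force: [-0.1, 0.2, 0.3]
opening: 0.094
```

```bash
cat >> h.py <<'E'
def go(x,y,z,yaw):  # print tool-frame row to reach TCP xyz (m) pointing down, tool-y heading yaw deg
    s=monitor.state(); R=np.array(s["tool_rot"]); p=np.array(s["tool_pos"])
    yy=np.array([np.cos(np.radians(yaw)),np.sin(np.radians(yaw)),0]); zz=np.array([0,0,-1.]); T=np.c_[np.cross(yy,zz),yy,zz]
    print("t",s["t"],"pos",p.round(4),"yaw",np.degrees(np.arctan2(R[1,1],R[0,1])).round(2),"F",np.round(s["wrist_force"],1),"op",round(s["opening"],4))
    print("row",(R.T@(np.array([x,y,z])-p)*1000).round(1),np.degrees(cv2.Rodrigues(R.T@T)[0].ravel()).round(2))
E
python3 -c "
from h import *
go(.46,-.1,.224,-28);go(.46,-.41,.12,-77.5)"
```

```text
t 1.425 pos [0.3601 0.3285 0.2247] yaw 26.72 F [-0.1  0.2  0.3] op 0.094
row [-427.7 -103.5    0.6] [ 3.000e-02 -2.000e-02  5.472e+01]
t 1.425 pos [0.3601 0.3285 0.2247] yaw 26.72 F [-0.1  0.2  0.3] op 0.094
row [-704.6 -242.9  104.5] [ 1.0000e-02 -4.0000e-02  1.0422e+02]
```

Request:
arm_command([
  [-304,-74,0,0,0,50],
  [-304,-74,0,0,0,50],
  [-304,-74,0,0,0,50],
  [-304,-74,0,0,0,50],
  [-304,-74,0,0,0,50],
])

```text
t: 2.05
tool_pos: [0.431, 0.024, 0.2248]
tool_rot: [[0.395, 0.919, 0.001], [0.919, -0.395, -0.0], [0.0, 0.001, -1.0]]
wrist_force: [1.0, 0.0, 0.5]
opening: 0.094
```

```bash
python3 -c "
from h import *
go(.46,-.41,.12,-77.5)"
```

```text
t 2.05 pos [0.431  0.024  0.2248] yaw -23.28 F [1.  0.  0.5] op 0.094
row [-387.2  198.1  104.8] [ 4.000e-02 -4.000e-02  5.422e+01]
```

Request:
arm_command([
  [-258,132,20,0,0,45],
  [-258,132,20,0,0,45],
  [-258,132,20,0,0,45],
  [-258,132,20,0,0,45],
  [-258,132,20,0,0,45],
])

```text
t: 2.68
tool_pos: [0.4512, -0.2657, 0.2042]
tool_rot: [[0.929, 0.37, -0.0], [0.37, -0.929, -0.0], [-0.0, 0.0, -1.0]]
wrist_force: [0.9, -0.2, 0.6]
opening: 0.0939
```

```bash
python3 -c "
from h import *
go(.46,-.41,.10,-77.5)"
```

```text
t 2.675 pos [ 0.4512 -0.2657  0.2042] yaw -68.29 F [ 0.9 -0.2  0.6] op 0.0939
row [-45.2 137.4 104.2] [0.   0.   9.21]
```

Request:
arm_command([
  [-45,137,60,0,0,9],
  [-45,137,60,0,0,9],
  [-45,137,60,0,0,9],
  [-45,137,100,0,0,9],
  [-45,137,104,0,0,9],
])

```text
t: 3.3
tool_pos: [0.4601, -0.4062, 0.0979]
tool_rot: [[0.974, 0.225, -0.003], [0.225, -0.974, 0.004], [-0.003, -0.004, -1.0]]
wrist_force: [0.2, 0.5, 0.5]
opening: 0.094
```

```bash
python3 - <<'E'
from h import *
go(.46,-.41,.022,-77.5)
o=np.zeros((300,800,3),np.uint8)
for i,(n,c) in enumerate((("top",(498,270)),("scene",(146,240)))):
    im=optics.capture(n); q=w2px(n,[.46,-.41,.022]).round().astype(int); print(n,q)
    k=im[c[1]-50:c[1]+50,c[0]-66:c[0]+67].copy(); k=cv2.resize(k,(399,300),interpolation=cv2.INTER_CUBIC)
    cv2.drawMarker(k,(int((q[0]-c[0]+66.5)*3),int((q[1]-c[1]+50.5)*3)),(0,0,255),0,12); o[:,i*400:i*400+399]=k
cv2.imwrite("pics/near.png",o)
E
```

```text
t 3.3 pos [ 0.4601 -0.4062  0.0979] yaw -77.02 F [0.2 0.5 0.5] op 0.094
row [-0.8  4.  75.9] [-0.24  0.15  0.48]
top [505 292]
scene [142 221]
```

View pics/near.png

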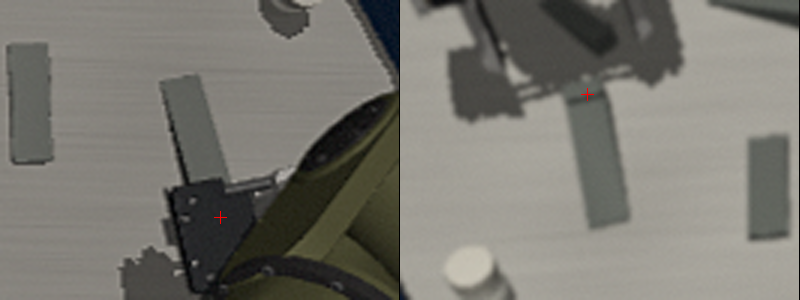

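Request:
arm_command([
  [0,0,40,0,0,0],
  [0,0,76,0,0,0],
  [0,0,76,0,0,0],
  [0,0,76,0,0,0],
])

```text
t: 3.9
tool_pos: [0.4622, -0.4076, 0.0271]
tool_rot: [[0.974, 0.225, 0.002], [0.225, -0.974, -0.002], [0.002, 0.003, -1.0]]
wrist_force: [0.5, 0.3, 0.6]
opening: 0.0941
```

Request:
arm_command([
  [0,0,0,0,0,0],
  [0,0,0,0,0,0],
  [0,0,0,0,0,0],
  [0,0,0,0,0,0],
  [0,0,0,0,0,0],
], claw=1)

```text
t: 4.53
tool_pos: [0.4612, -0.407, 0.0244]
tool_rot: [[0.974, 0.225, -0.0], [0.225, -0.974, 0.0], [-0.0, -0.0, -1.0]]
wrist_force: [-0.1, 0.3, 0.1]
opening: 0.0474
```

Request:
arm_command([
  [0,0,0,0,0,0],
  [0,0,0,0,0,0],
])

```text
t: 4.78
tool_pos: [0.4612, -0.407, 0.0244]
tool_rot: [[0.974, 0.225, -0.0], [0.225, -0.974, -0.0], [-0.0, -0.0, -1.0]]
wrist_force: [0.5, -0.1, -0.7]
opening: 0.0301
```

Request:
arm_command([
  [0,0,-40,0,0,0],
  [0,0,-90,0,0,0],
  [0,0,-90,0,0,-10],
  [0,0,-90,0,0,-20],
  [0,0,-90,0,0,-30],
])

```text
t: 5.4
tool_pos: [0.4611, -0.4069, 0.1145]
tool_rot: [[0.727, 0.686, -0.0], [0.686, -0.727, 0.0], [0.0, -0.0, -1.0]]
wrist_force: [-0.8, -0.7, -1.1]
opening: 0.0301
```

```bash
python3 -c "
from h import *
go(.585,-.212,.114,7.3)"
```

```text
t 5.4 pos [ 0.4611 -0.4069  0.1145] yaw -46.67 F [-0.8 -0.7 -1.1] op 0.0301
row [223.9 -56.8   0.5] [ -0.    -0.   -53.97]
```

Request:
arm_command([
  [45,-11,0,0,0,-10],
  [90,-23,0,0,0,-20],
  [135,-34,0,0,0,-30],
  [180,-46,0,0,0,-40],
  [212,-54,0,0,0,-50],
])

```text
t: 6.02
tool_pos: [0.5802, -0.2211, 0.1144]
tool_rot: [[-0.059, 0.998, -0.0], [0.998, 0.059, 0.0], [0.0, -0.0, -1.0]]
wrist_force: [0.4, -0.3, -0.3]
opening: 0.0297
```

Request:
arm_command([
  [0,0,0,0,0,-4],
  [0,0,0,0,0,-4],
  [0,0,0,0,0,-4],
])

```text
t: 6.4
tool_pos: [0.5792, -0.2232, 0.1144]
tool_rot: [[-0.12, 0.993, -0.0], [0.993, 0.12, 0.0], [0.0, -0.0, -1.0]]
wrist_force: [0.4, 0.7, -0.5]
opening: 0.0295
```

```bash
python3 - <<'E'
from h import *
go(.581,-.205,.024,7.3)
o=np.zeros((600,800,3),np.uint8)
for i,(n,c) in enumerate((("top",(370,230)),("scene",(300,270)))):
    im=optics.capture(n)
    k=im[c[1]-100:c[1]+100,c[0]-66:c[0]+67].copy(); o[:,i*400:i*400+399]=cv2.resize(k,(399,600),interpolation=cv2.INTER_CUBIC)
cv2.imwrite("pics/carry.png",o)
E
```

```text
t 6.4 pos [ 0.5792 -0.2232  0.1144] yaw 6.87 F [ 0.4  0.7 -0.5] op 0.0295
row [17.8  4.  90.4] [-0.   -0.   -0.43]
```

View pics/carry.png

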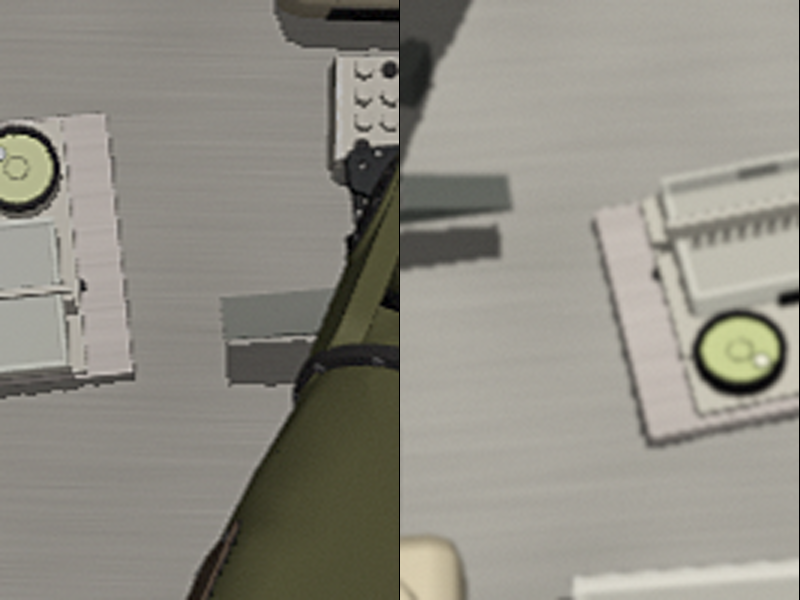

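Request:
arm_command([
  [18,4,50,0,0,-0.4],
  [18,4,75,0,0,-0.4],
  [18,4,85,0,0,-0.4],
  [18,4,90,0,0,-0.4],
  [18,4,90,0,0,-0.4],
])

```text
t: 7.12
tool_pos: [0.5815, -0.2049, 0.0252]
tool_rot: [[-0.128, 0.992, 0.001], [0.992, 0.128, -0.0], [-0.001, 0.001, -1.0]]
wrist_force: [-0.3, -0.1, 0.2]
opening: 0.0299
```

Request:
arm_command([
  [0,0,0.5,0,0,0],
  [0,0,0.5,0,0,0],
])

```text
t: 7.38
tool_pos: [0.5814, -0.2046, 0.0245]
tool_rot: [[-0.129, 0.992, 0.001], [0.992, 0.129, -0.0], [-0.0, 0.001, -1.0]]
wrist_force: [0.1, -0.0, -0.1]
opening: 0.0298
```

Request:
arm_command([
  [0,0,0,0,0,0],
  [0,0,0,0,0,0],
  [0,0,0,0,0,0],
], claw=0.58)

```text
t: 7.75
tool_pos: [0.5812, -0.2045, 0.024]
tool_rot: [[-0.129, 0.992, 0.0], [0.992, 0.129, 0.0], [-0.0, 0.0, -1.0]]
wrist_force: [0.2, 0.3, -0.2]
opening: 0.0395
```

```bash
python3 - <<'E'
from fit import *
go(.581,-.205,.024,7.3)
for n in("top","scene"):
    im=optics.capture(n); cv2.imwrite(f"pics/{n}_laid.png",im)
    t=np.array(w2px(n,[.567,-.097,0])).round(0); print(n,"toe expected px",t)
    for q in("wedge","casting_table"):
        for d in optics.outline_of(n,q)[:5]:
            m=d["mask"].astype(np.uint8); c=max(cv2.findContours(m,0,2)[0],key=cv2.contourArea)
            p=cv2.approxPolyDP(cv2.convexHull(c),2,True)[:,0]
            if q=="wedge" and np.hypot(*(np.array(d["position"])[::-1]-t))<60: print(d["score"],p.tolist(),[np.round(px2w(n,*x,0),4)[:2].tolist() for x in p])
            if q=="casting_table" and m.sum()>7000:
                f=fit({n:m.astype(np.float32)},tpts,[.618,.083,.128]); R,tt=table_T(f[0],np.radians(2.7),.0152); print("table",f,"corner",(R@[-.1,-.13,0]+tt).round(4)); break
o=np.zeros((600,800,3),np.uint8)
for i,(n,c) in enumerate((("top",(370,240)),("scene",(270,260)))):
    im=cv2.imread(f"pics/{n}_laid.png")
    k=im[c[1]-50:c[1]+50,c[0]-33:c[0]+33].copy(); o[:,i*400:i*400+396]=cv2.resize(k,(396,600),interpolation=cv2.INTER_CUBIC)
cv2.imwrite("pics/laid.png",o)
E
```

```text
t 7.75 pos [ 0.5812 -0.2045  0.024 ] yaw 7.41 F [ 0.2  0.3 -0.2] op 0.0395
row [-0.5 -0.2 -0. ] [0.   0.   0.11]
top toe expected px [365. 242.]
0.74 [[396, 231], [392, 243], [366, 244], [367, 233]] [[0.5934, -0.1684], [0.5654, -0.1596], [0.5616, -0.0999], [0.5871, -0.1018]]
table (array([0.61954605, 0.0839648 , 0.125953  ]), np.float64(0.01894247531890869)) corner [ 0.5368 -0.0574  0.005 ]
scene toe expected px [283. 256.]
0.61 [[280, 255], [281, 262], [278, 264], [249, 267], [251, 254]] [[0.5629, -0.1035], [0.5818, -0.1022], [0.5866, -0.109], [0.5893, -0.1726], [0.5548, -0.1676]]
```

View pics/laid.png

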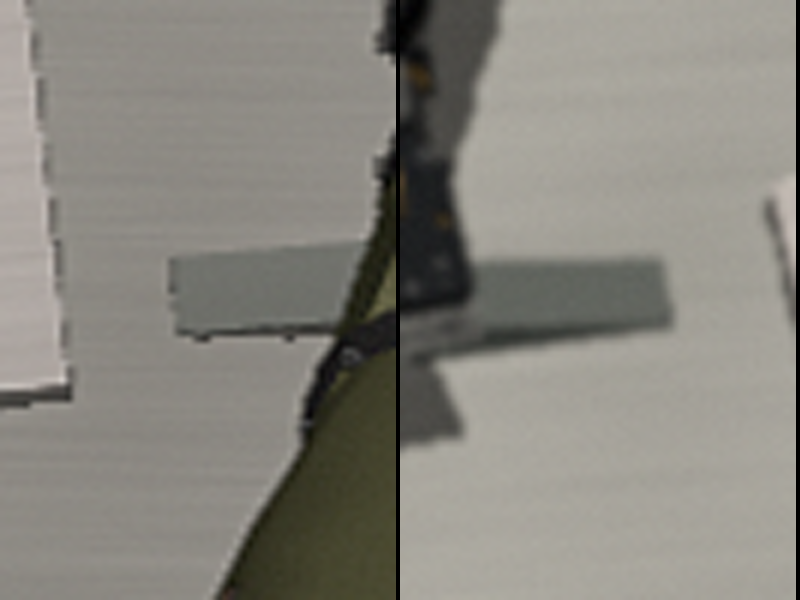

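The wedge lies flat with its toe at about (0.574, -0.101). The -y edge is about 48 mm ahead, and the line of entry is at local x ≈ -70. Regripping and advancing 50 mm, still short of contact. I'll also set up the bubble measurement.

Request:
arm_command([
  [0,0,0,0,0,0],
  [0,0,0,0,0,0],
  [0,0,0,0,0,0],
], claw=1)

```text
t: 8.43
tool_pos: [0.5811, -0.2045, 0.0239]
tool_rot: [[-0.129, 0.992, -0.0], [0.992, 0.129, 0.0], [0.0, -0.0, -1.0]]
wrist_force: [-0.0, 0.2, -1.2]
opening: 0.0299
```

Request:
arm_command([
  [10,-3,0,0,0,0],
  [20,-3,0,0,0,0],
  [30,-3,0,0,0,0],
  [40,-3,0,0,0,0],
  [50,-3,0,0,0,0],
])

```text
t: 9.05
tool_pos: [0.5717, -0.1545, 0.024]
tool_rot: [[-0.129, 0.992, -0.0], [0.992, 0.129, -0.0], [0.0, -0.0, -1.0]]
wrist_force: [0.5, 0.2, -0.4]
opening: 0.0302
```

```bash
cat > bub.py <<'E'
from h import *
import sys
# level mid in world; table yaw 7.3 deg
ex=np.array([.992,.127]); ey=np.array([-.127,.992]); O=np.array([.618,.083])
L=O+.060*ex-.057*ey; ZL=.048
def bub(n,im,tag=None):
    c=w2px(n,[*L,ZL]); S=8; h=30
    x0,y0=int(c[0])-h,int(c[1])-h; k=cv2.resize(im[y0:y0+2*h,x0:x0+2*h],None,fx=S,fy=S,interpolation=cv2.INTER_CUBIC)
    hsv=cv2.cvtColor(k,cv2.COLOR_BGR2HSV); H,Sa,V=cv2.split(hsv)
    g=((H>22)&(H<50)&(Sa>60)&(V>90)).astype(np.uint8)   # dial
    lab,N,st,ce=cv2.connectedComponentsWithStats(g)[1],*[None]*3
    cnt=max(cv2.findContours(g,0,2)[0],key=cv2.contourArea); hull=cv2.convexHull(cnt)
    (cx,cy),ax,an=cv2.fitEllipse(hull)
    m=np.zeros_like(g); cv2.fillConvexPoly(m,hull,1); m=cv2.erode(m,np.ones((9,9)))
    b=((m>0)&(Sa<75)&(V>150)).astype(np.uint8)
    nn,lab,st,ce=cv2.connectedComponentsWithStats(b); 
    to=lambda p:px2w(n,(p[0]+.5)/S-.5+x0,(p[1]+.5)/S-.5+y0,ZL)[:2]
    dc=to((cx,cy)); r=[]
    for i in np.argsort(-st[1:,4])[:2]+1:
        d=to(ce[i])-dc; r.append((int(st[i,4]),(d@ex*1000).round(1),(d@ey*1000).round(1)))
    return k,dc.round(4),np.round(ax,0),r
def look(save=None):
    for n in("scene","top"):
        im=optics.capture(n)
        try:
            k,dc,ax,r=bub(n,im); print(n,"dial",dc,ax,"bubble off local x,y mm (area):",r)
            if save: cv2.imwrite(f"pics/{save}_{n}.png",k)
        except Exception as e: print(n,"fail",e)
if __name__=="__main__":
    for n in("scene","top"):
        k,*r=bub(n,cv2.imread(f"pics/{n}0.png")); print("t0",n,r)
    s=monitor.state(); print(s["t"],np.round(s["tool_pos"],4),np.round(s["wrist_force"],1)); look()
E
python3 bub.py
```

```text
t0 scene [array([0.6853, 0.03  ]), array([172., 209.]), [(2062, np.float64(11.1), np.float64(11.6)), (63, np.float64(5.9), np.float64(-18.4))]]
t0 top [array([0.6853, 0.0292]), array([165., 177.]), [(8932, np.float64(2.3), np.float64(-9.8))]]
9.05 [ 0.5717 -0.1545  0.024 ] [ 0.5  0.2 -0.4]
scene dial [0.6853 0.03  ] [174. 211.] bubble off local x,y mm (area): [(12687, np.float64(-0.4), np.float64(0.2)), (65, np.float64(3.8), np.float64(-7.6))]
top dial [0.6927 0.0143] [ 48. 111.] bubble off local x,y mm (area): [(833, np.float64(1.1), np.float64(-2.9))]
```

```bash
python3 - <<'E'
import re
s=open("bub.py").read()
s=s.replace("b=((m>0)&(Sa<75)&(V>150)).astype(np.uint8)",
"""B=k[...,0].astype(float); md=np.median(B[m>0]); mx=np.percentile(B[m>0],99.7); print("B med,max",md,mx,end=" ")
    b=((m>0)&(B>(md+mx)/2)).astype(np.uint8)""")
open("bub.py","w").write(s)
E
python3 bub.py; python3 - <<'E'
from bub import *
a=bub("scene",cv2.imread("pics/scene0.png"))[0]; im=optics.capture("scene"); cv2.imwrite("pics/s1.png",im); b=bub("scene",im)[0]
for k in(a,b): print(k[200:300:20,160:340:20,0])
E
```

```text
B med,max 132.0 192.0 t0 scene [array([0.6853, 0.03  ]), array([172., 209.]), [(519, np.float64(11.2), np.float64(12.2))]]
B med,max 131.0 153.0 t0 top [array([0.6853, 0.0292]), array([165., 177.]), [(138, np.float64(22.4), np.float64(-2.5)), (96, np.float64(-2.6), np.float64(-19.7))]]
9.15 [ 0.5717 -0.1543  0.024 ] [-0.1 -0.7 -0.4]
B med,max 143.0 206.0 scene dial [0.6853 0.03  ] [174. 211.] bubble off local x,y mm (area): [(556, np.float64(11.3), np.float64(12.2))]
B med,max 149.0 165.0 top dial [0.6922 0.0141] [ 47. 112.] bubble off local x,y mm (area): [(51, np.float64(-5.8), np.float64(-4.2)), (41, np.float64(6.8), np.float64(-0.9))]
B med,max 132.0 192.0 B med,max 144.0 206.0 [[ 86 134 134 134 134 135 136 126  53]
 [136 134 132 131 122 130 134 134 122]
 [135 133 121 127 129 110 133 134 135]
 [135 135 116 131 134 114 123 128 133]
 [136 135 130 113 116 112 171 184 102]]
[[ 95 147 148 147 147 147 147 136  57]
 [148 148 146 142 134 143 147 147 134]
 [148 148 134 141 141 122 146 147 147]
 [147 144 129 147 146 124 134 139 145]
 [149 146 143 122 124 122 185 200 112]]
```

Only the scene camera still sees the level. At the start it read (11.3, 12.2) mm against an expected 12, so it can be trusted. Pushing slowly now.

Request:
arm_command([
  [2,0,0,0,0,0],
  [4,0,0,0,0,0],
  [6,0,0,0,0,0],
  [8,0,0,0,0,0],
  [10,0,0,0,0,0],
])

```text
t: 9.93
tool_pos: [0.5705, -0.1455, 0.024]
tool_rot: [[-0.129, 0.992, 0.0], [0.992, 0.129, -0.0], [-0.0, 0.0, -1.0]]
wrist_force: [0.3, -2.0, -0.6]
opening: 0.0299
```

Request:
arm_command([
  [1,0,0,0,0,0],
  [2,0,0,0,0,0],
  [3,0,0,0,0,0],
  [4,0,0,0,0,0],
  [5,0,0,0,0,0],
])

```text
t: 10.55
tool_pos: [0.5698, -0.1404, 0.0239]
tool_rot: [[-0.129, 0.992, 0.0], [0.992, 0.129, -0.0], [-0.0, 0.0, -1.0]]
wrist_force: [2.0, -4.3, -0.1]
opening: 0.0303
```

Request:
arm_command([
  [1,0,0,0,0,0],
  [2,0,0,0,0,0],
  [3,0,0,0,0,0],
  [4,0,0,0,0,0],
  [5,0,0,0,0,0],
])

```text
t: 11.18
tool_pos: [0.5691, -0.1354, 0.0239]
tool_rot: [[-0.129, 0.992, -0.0], [0.992, 0.129, 0.0], [0.0, -0.0, -1.0]]
wrist_force: [0.4, -4.1, 0.2]
opening: 0.0301
```

```bash
cat > w.py <<'E'
from fit import *
import bub,sys
s=monitor.state(); print(s["t"],np.round(s["tool_pos"],4),np.round(s["wrist_force"],1))
im=optics.capture("scene"); k,*r=bub.bub("scene",im); print(r)
if len(sys.argv)>1:
    cv2.imwrite(f"pics/{sys.argv[1]}.png",cv2.resize(im[200:330,225:450],(800,462),interpolation=cv2.INTER_CUBIC))
E
python3 w.py c1
```

```text
11.175 [ 0.5691 -0.1354  0.0239] [ 0.4 -4.1  0.2]
B med,max 143.0 204.0 [array([0.6853, 0.0304]), array([175., 211.]), [(535, np.float64(11.5), np.float64(12.4))]]
```

View pics/c1.png

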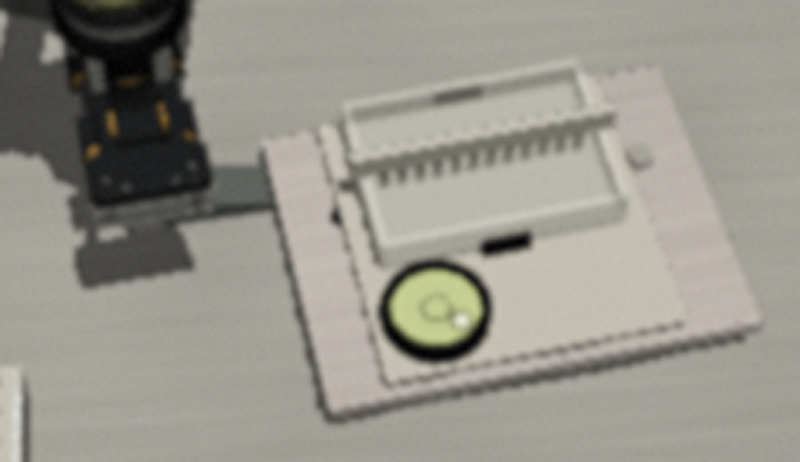

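The wedge toe is under the low corner (entry at about (270,190) in the crop), at about 4 N. The bubble is still at its stop at (460,320). I'll carry on.

Request:
arm_command([
  [1,0,0,0,0,0],
  [2,0,0,0,0,0],
  [3,0,0,0,0,0],
  [4,0,0,0,0,0],
  [5,0,0,0,0,0],
])

```text
t: 11.85
tool_pos: [0.5685, -0.1305, 0.0239]
tool_rot: [[-0.129, 0.992, -0.0], [0.992, 0.129, 0.0], [0.0, -0.0, -1.0]]
wrist_force: [0.6, -4.0, -0.5]
opening: 0.0297
```

Request:
arm_command([
  [1,0,0,0,0,0],
  [2,0,0,0,0,0],
  [3,0,0,0,0,0],
  [4,0,0,0,0,0],
  [5,0,0,0,0,0],
])

```text
t: 12.48
tool_pos: [0.5679, -0.1256, 0.024]
tool_rot: [[-0.129, 0.992, 0.0], [0.992, 0.129, -0.0], [-0.0, 0.0, -1.0]]
wrist_force: [0.9, -3.9, -0.5]
opening: 0.0301
```

```bash
python3 w.py
```

```text
12.475 [ 0.5679 -0.1256  0.024 ] [ 0.9 -3.9 -0.5]
B med,max 142.0 204.0 [array([0.6853, 0.0309]), array([175., 211.]), [(520, np.float64(11.2), np.float64(12.4))]]
```

Request:
arm_command([
  [1,0,0,0,0,0],
  [2,0,0,0,0,0],
  [3,0,0,0,0,0],
  [4,0,0,0,0,0],
  [5,0,0,0,0,0],
])

```text
t: 13.15
tool_pos: [0.5672, -0.1205, 0.0239]
tool_rot: [[-0.129, 0.992, 0.0], [0.992, 0.129, 0.0], [0.0, 0.0, -1.0]]
wrist_force: [0.2, -3.1, -0.4]
opening: 0.0302
```

```bash
python3 w.py
```

```text
13.15 [ 0.5672 -0.1205  0.0239] [ 0.2 -3.1 -0.4]
B med,max 143.0 205.0 [array([0.6853, 0.0312]), array([176., 210.]), [(520, np.float64(11.3), np.float64(12.6))]]
```

Request:
arm_command([
  [1,0,0,0,0,0],
  [2,0,0,0,0,0],
  [3,0,0,0,0,0],
  [4,0,0,0,0,0],
  [5,0,0,0,0,0],
])

```text
t: 13.82
tool_pos: [0.5666, -0.1155, 0.0239]
tool_rot: [[-0.129, 0.992, -0.0], [0.992, 0.129, 0.0], [0.0, -0.0, -1.0]]
wrist_force: [1.3, -3.0, -1.4]
opening: 0.03
```

```bash
python3 w.py
```

```text
13.825 [ 0.5666 -0.1155  0.0239] [ 1.3 -3.  -1.4]
B med,max 143.0 203.0 [array([0.6852, 0.0315]), array([175., 211.]), [(535, np.float64(11.1), np.float64(12.5))]]
```

Request:
arm_command([
  [1,0,0,0,0,0],
  [2,0,0,0,0,0],
  [3,0,0,0,0,0],
  [4,0,0,0,0,0],
  [5,0,0,0,0,0],
])

```text
t: 14.5
tool_pos: [0.5659, -0.1106, 0.024]
tool_rot: [[-0.129, 0.992, 0.0], [0.992, 0.129, -0.0], [-0.0, 0.0, -1.0]]
wrist_force: [0.6, -3.3, -1.2]
opening: 0.0299
```

```bash
python3 w.py
```

```text
14.5 [ 0.5659 -0.1106  0.024 ] [ 0.6 -3.3 -1.2]
B med,max 142.0 206.0 [array([0.6852, 0.0317]), array([176., 210.]), [(535, np.float64(8.8), np.float64(11.1))]]
```

Request:
arm_command([
  [1,0,0,0,0,0],
  [2,0,0,0,0,0],
  [3,0,0,0,0,0],
  [3,0,0,0,0,0],
  [3,0,0,0,0,0],
])

```text
t: 15.18
tool_pos: [0.5655, -0.1076, 0.0239]
tool_rot: [[-0.129, 0.992, -0.0], [0.992, 0.129, 0.0], [0.0, -0.0, -1.0]]
wrist_force: [0.5, -1.9, -1.8]
opening: 0.0299
```

```bash
python3 w.py
```

```text
15.175 [ 0.5655 -0.1076  0.0239] [ 0.5 -1.9 -1.8]
B med,max 143.0 205.0 [array([0.6852, 0.0319]), array([176., 211.]), [(553, np.float64(6.9), np.float64(8.4))]]
```

Now the bubble is moving. I'll let it settle, then see how far is left.

Request:
arm_command([
  [0,0,0,0,0,0],
  [0,0,0,0,0,0],
  [0,0,0,0,0,0],
  [0,0,0,0,0,0],
  [0,0,0,0,0,0],
])

```text
t: 15.85
tool_pos: [0.5655, -0.1076, 0.0239]
tool_rot: [[-0.129, 0.992, -0.0], [0.992, 0.129, 0.0], [0.0, -0.0, -1.0]]
wrist_force: [-0.0, 0.5, -1.0]
opening: 0.0299
```

Request:
arm_command([
  [0,0,0,0,0,0],
  [0,0,0,0,0,0],
  [0,0,0,0,0,0],
  [0,0,0,0,0,0],
  [0,0,0,0,0,0],
])

```text
t: 16.48
tool_pos: [0.5655, -0.1077, 0.0239]
tool_rot: [[-0.129, 0.992, -0.0], [0.992, 0.129, 0.0], [0.0, -0.0, -1.0]]
wrist_force: [-0.5, 1.1, -0.8]
opening: 0.0299
```

```bash
python3 w.py
```

```text
16.475 [ 0.5655 -0.1077  0.0239] [-0.5  1.1 -0.8]
B med,max 143.0 205.0 [array([0.6852, 0.0319]), array([176., 210.]), [(500, np.float64(6.0), np.float64(8.0))]]
```

Request:
arm_command([
  [1,0,0,0,0,0],
  [2,0,0,0,0,0],
  [3,0,0,0,0,0],
  [4,0,0,0,0,0],
  [5,0,0,0,0,0],
])

```text
t: 17.15
tool_pos: [0.5649, -0.1027, 0.0239]
tool_rot: [[-0.129, 0.992, -0.0], [0.992, 0.129, -0.0], [-0.0, -0.0, -1.0]]
wrist_force: [0.7, -3.6, -1.8]
opening: 0.0298
```

Request:
arm_command([
  [1,0,0,0,0,0],
  [2,0,0,0,0,0],
  [3,0,0,0,0,0],
  [4,0,0,0,0,0],
  [5,0,0,0,0,0],
])

```text
t: 17.77
tool_pos: [0.5642, -0.0978, 0.0239]
tool_rot: [[-0.129, 0.992, 0.0], [0.992, 0.129, -0.0], [-0.0, 0.0, -1.0]]
wrist_force: [0.8, -3.6, -2.1]
opening: 0.0298
```

Request:
arm_command([
  [0,0,0,0,0,0],
  [0,0,0,0,0,0],
  [0,0,0,0,0,0],
  [0,0,0,0,0,0],
  [0,0,0,0,0,0],
])

```text
t: 18.4
tool_pos: [0.5642, -0.0977, 0.0239]
tool_rot: [[-0.129, 0.992, -0.0], [0.992, 0.129, 0.0], [0.0, -0.0, -1.0]]
wrist_force: [-0.2, -0.4, -1.9]
opening: 0.0301
```

Request:
arm_command([
  [0,0,0,0,0,0],
  [0,0,0,0,0,0],
  [0,0,0,0,0,0],
  [0,0,0,0,0,0],
  [0,0,0,0,0,0],
])

```text
t: 19.02
tool_pos: [0.5642, -0.0977, 0.0239]
tool_rot: [[-0.129, 0.992, -0.0], [0.992, 0.129, 0.0], [0.0, -0.0, -1.0]]
wrist_force: [-0.3, -0.2, -1.7]
opening: 0.0302
```

```bash
python3 w.py
```

```text
19.025 [ 0.5642 -0.0977  0.0239] [-0.3 -0.2 -1.7]
B med,max 144.0 204.0 [array([0.6852, 0.0324]), array([177., 210.]), [(514, np.float64(1.8), np.float64(2.8))]]
```

Request:
arm_command([
  [1,0,0,0,0,0],
  [2,0,0,0,0,0],
  [3,0,0,0,0,0],
  [4,0,0,0,0,0],
  [5,0,0,0,0,0],
])

```text
t: 19.7
tool_pos: [0.5636, -0.0928, 0.0239]
tool_rot: [[-0.129, 0.992, -0.0], [0.992, 0.129, -0.0], [-0.0, -0.0, -1.0]]
wrist_force: [0.4, -4.0, -2.8]
opening: 0.0301
```

Request:
arm_command([
  [0,0,0,0,0,0],
  [0,0,0,0,0,0],
  [0,0,0,0,0,0],
  [0,0,0,0,0,0],
  [0,0,0,0,0,0],
])

```text
t: 20.32
tool_pos: [0.5636, -0.0928, 0.0239]
tool_rot: [[-0.129, 0.992, -0.0], [0.992, 0.129, 0.0], [0.0, -0.0, -1.0]]
wrist_force: [0.3, -1.8, -2.5]
opening: 0.0302
```

Request:
arm_command([
  [0,0,0,0,0,0],
  [0,0,0,0,0,0],
  [0,0,0,0,0,0],
  [0,0,0,0,0,0],
  [0,0,0,0,0,0],
])

```text
t: 20.95
tool_pos: [0.5636, -0.0928, 0.0239]
tool_rot: [[-0.129, 0.992, 0.0], [0.992, 0.129, 0.0], [0.0, 0.0, -1.0]]
wrist_force: [0.2, -0.4, -1.9]
opening: 0.03
```

```bash
sed -i 's#cv2.imwrite(f"pics/{sys.argv\[1\]}.png".*#o=np.zeros((480,800,3),np.uint8); o[:300,:520]=cv2.resize(im[200:330,225:450],(520,300)); o[:480,520:]=cv2.resize(k[100:380,150:313],(280,480)); cv2.imwrite(f"pics/{sys.argv[1]}.png",o)#' w.py; sed -i 's/k\[100:380,150:313\],(280,480)/k[120:360,140:340],(280,336)/; s/o\[:480,520:\]/o[:336,520:]/' w.py; python3 w.py c2
```

```text
20.95 [ 0.5636 -0.0928  0.0239] [ 0.2 -0.4 -1.9]
B med,max 144.0 207.0 [array([0.6851, 0.0327]), array([176., 212.]), [(540, np.float64(-0.4), np.float64(0.3))]]
```

View pics/c2.png

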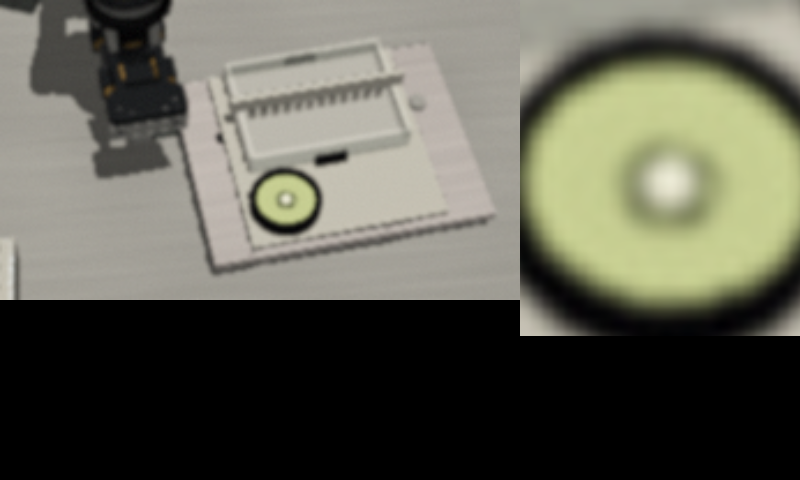

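The bubble is centred in its ring, at crop (668,183), reading (-0.4, 0.3) mm. Releasing.

Request:
arm_command([
  [0,0,0,0,0,0],
  [0,0,0,0,0,0],
  [0,0,0,0,0,0],
  [0,0,0,0,0,0],
  [0,0,0,0,0,0],
], claw=0.3)

```text
t: 21.62
tool_pos: [0.5636, -0.0929, 0.024]
tool_rot: [[-0.129, 0.992, 0.0], [0.992, 0.129, -0.0], [-0.0, 0.0, -1.0]]
wrist_force: [-0.1, 0.8, 0.2]
opening: 0.0659
```

Request:
arm_command([
  [0,0,-8,0,0,0],
  [0,0,-25,0,0,0],
  [0,0,-50,0,0,0],
  [0,0,-90,0,0,0],
  [0,0,-130,0,0,0],
])

```text
t: 22.25
tool_pos: [0.5635, -0.0928, 0.1565]
tool_rot: [[-0.129, 0.992, 0.001], [0.992, 0.129, -0.0], [-0.0, 0.001, -1.0]]
wrist_force: [-0.7, -0.7, -0.1]
opening: 0.0662
```

Request:
arm_command([
  [-50,0,0,0,0,0],
  [-100,0,0,0,0,0],
  [-150,0,0,0,0,0],
  [-200,0,0,0,0,0],
  [-200,0,0,0,0,0],
])

```text
t: 22.88
tool_pos: [0.589, -0.2942, 0.1548]
tool_rot: [[-0.126, 0.992, 0.001], [0.992, 0.126, -0.001], [-0.001, 0.001, -1.0]]
wrist_force: [-0.1, 0.9, -0.1]
opening: 0.0656
```

Request:
arm_command([
  [0,0,0,0,0,0],
  [0,0,0,0,0,0],
  [0,0,0,0,0,0],
  [0,0,0,0,0,0],
  [0,0,0,0,0,0],
])

```text
t: 23.5
tool_pos: [0.5894, -0.291, 0.154]
tool_rot: [[-0.129, 0.992, -0.0], [0.992, 0.129, 0.0], [0.0, -0.0, -1.0]]
wrist_force: [-0.0, 0.9, 0.1]
opening: 0.0658
```

```bash
python3 w.py c3; python3 -c "
import bub; bub.look()"
```

```text
23.5 [ 0.5894 -0.291   0.154 ] [-0.   0.9  0.1]
B med,max 154.0 218.0 [array([0.6851, 0.0327]), array([178., 213.]), [(531, np.float64(-0.4), np.float64(0.3))]]
B med,max 154.0 219.0 scene dial [0.6852 0.0327] [178. 213.] bubble off local x,y mm (area): [(532, np.float64(-0.4), np.float64(0.3))]
top fail index -1 is out of bounds for axis 0 with size 0
  return _methods._mean(a, axis=axis, dtype=dtype,
  ret = ret.dtype.type(ret / rcount)
```

View pics/c3.png

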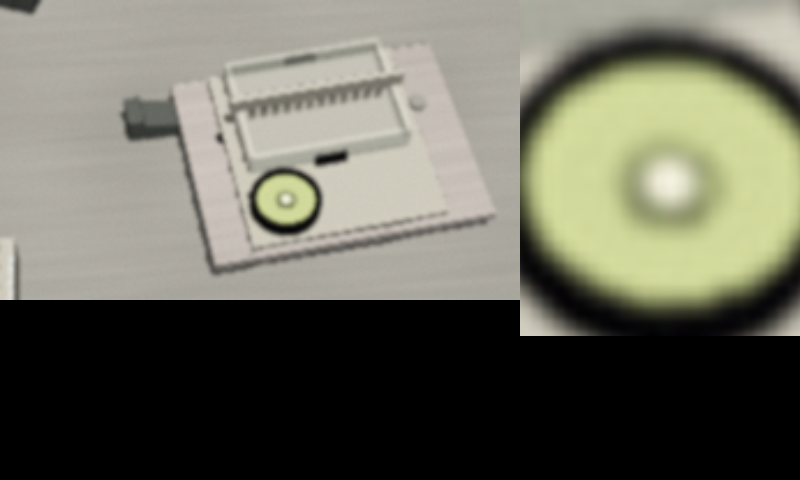

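The arm is clear, the wedge lies flat under the corner (heel at crop (130,115)), and the bubble is still centred. Handing in.

```bash
python3 -c "
from plant import ticket; print(ticket.close_job())"
```

```text
the job is handed in; nothing more can be done
None
```

The bubble now stands inside its ring, and the job was handed in at about 23.6 s of the 67 s allowed. I picked the 116 mm wedge with the raised heel, laid it flat, and pushed it toe first under the low corner from the -y edge. The push force stayed around 4 N. I stopped when the bubble was centred, then let go and backed off.

- **Bubble:** with the arm clear, the scene camera put it about 0.5 mm from the ring's centre (limit 2 mm). The reading was the same before and after release.
- **Table position:** the level's dial moved about 2.7 mm in y and almost nothing in x. Tilting the table back up should shift the dial by roughly 1–1.5 mm, so the table may also have slid a millimetre or so. I did not fit its pose again afterwards.
- **Failed or missing checks:** the top camera gave no usable bubble reading, so only the scene camera confirms it. I did not measure the other objects again; no contact with them was seen.

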